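# Pack hat-shaped equipment feet, alternately up and down

### The arm

A 7-joint arm with a two-finger parallel gripper is mounted at the origin on a cart in front of the work surface, level with it; the furniture and walls round the work are solid. World frame = base frame: x ahead of the robot, y to its left, z up, the work surface at z = 0. Lengths are in m, angles in degrees, forces in N, time in s.
With the tool pointing down it reaches from about 0.4 to 0.85 m from the base axis. Payload 4.4 kg.
Tool frame: the origin (TCP) lies at the very end of the fingers, on their centre line; the grasp point (between the pads) lies 19 mm behind it; z points along the fingers, y is the direction in which the jaws open and shut (so a half turn about z gives the same grasp; the last joint's range is limited). The gripper opens to 94 mm and grips with 3 to 60 N. Pads are 16 mm wide; open, the fingers measure 119 mm over their backs; the gripper's body (75 mm by 177 mm) begins 78 mm behind the grasp point.
Start: joints at [66.36, 36.005, 2.206, 86.941, -1.547, 57.084, -1.146], TCP at [0.221, -0.611, 0.205] pointing down, gripper open.
Joint ranges: [-175.42, 175.42], [-21.48, 121.26], [-71.46, 75.88], [10.55, 141.38], [-63.04, 243.04], [13.31, 113.54], [-168.57, 168.57]. Speed limits (degrees/s): [147.25, 147.25, 180, 180, 180, 180, 180].

### API

Orientations are given as [roll, pitch, yaw] about the fixed x, y, z axes, in that order (R = Rz(yaw) Ry(pitch) Rx(roll)).
In Python, from workcell import robot gives the robot as it stands.
- The arm moves only by the tool jog_arm, never from a script. Its argument "targets" is a list of rows, each a list of 2 entries, a list of its own where there are three numbers: the shift along the tool's x, y, z in mm, then the turn about the tool's z in rad. In form: [[[tx, ty, tz], turn], ...]. A call has 1 to 20 rows; each row is the pose to reach, as a shift and turn from the pose commanded when the call began, along the tool's axes at that moment; what a row does not reach only later rows make up. A row lasts 1/10 s, in which the tool goes at most 50 mm and 8.59 degrees, less where a joint would pass 70% of its speed; a pose out of reach is approached as far as the arm can. A call with a gripper value outside its range is refused whole. "fingers" is the finger opening in mm, from 0 to 94, set as the call begins (left out, the last holds). The fingers move at their own pace and stop on an object; the grip force is fixed at half the most. Time passes only in rows, so rows that repeat a pose let the fingers close. It gives the time, the measured TCP pose, the force and the opening at its end, in the units of the state.
- robot.sense(): the state, without advancing time (a new reading comes with each control period).
- robot.get_image(name): name is "scene" or "top"; returns the picture (480x640x3 uint8, red, green, blue); there is no depth.
- robot.camera_model(name): a dict with "fx", "fy", "cx", "cy" (pixels), "origin" and "attitude" of the camera in the world. Camera axes: x right, y down, z forward; pixel columns grow to the right and rows downward; lengths in m; the calibration is good to about 2 mm. A picture is of the moment at which its call begins. camera_model takes no time and is no camera call.
- robot.sign_off(): hands the job in, once; it reports no verdict.
The state is a dict: "time": time; "joints": joint angles; "joint_velocities": joint speeds; "effort": joint torques, N m; "tcp_pos": TCP position; "orientation": TCP orientation; "ft_force": force on the tool from outside, world axes, zero at the start; "ft_torque": the same for the moment, N m; "grip_width": finger opening in m.
Only numpy, scipy, OpenCV 4.12 (cv2) and the standard library are available. Lean on these libraries where they do the work, as an engineer would, in place of code of your own. Each camera call takes 0.05 s, during which the arm holds its last target.

### The job

Pack the large hat-shaped aluminium feet tightly into the grey tray: first stand the loose one whose crown points up in the empty end of the tray, beside the one already there. Then put the large upside-down one between them as it stands, crown down, so that its crown fills the gap between the two crowns and its brim lies level on top of them. Leave the small foot where it is.

Things in the scene. Friction and masses are not known exactly. Their poses are not given: they have to be found in the camera images.
- tray: fixed shallow grey plastic tray, inside 130 mm long (its y axis) and 74 mm wide (its x axis), walls 4 mm thick, floor 4 mm thick, rim 14 mm above the desk. Origin at the centre of its underside, on the desk; z up. It may be turned any way round. One foot already stands at its -y end, the +y end is empty; two feet fill its length but for about 10 mm
- tray_middle (a point): the centre of the tray's inner floor, 4 mm above the tray's origin; the gap between the two crowns is above it
- tray_foot: plain aluminium equipment foot shaped like a hat: round brim 60 mm across, 6 mm thick, round crown (stem) 24 mm across, 42 mm tall over all. It stands crown up on the tray's floor at the -y end, centre about 32 mm from the tray's middle. Origin at the centre of its underside (the brim's flat face), z up the crown. 0.09 kg
- crown_up_foot: plain aluminium equipment foot shaped like a hat: round brim 60 mm across, 6 mm thick, round crown (stem) 24 mm across, 42 mm tall over all. Loose on the desk, brim down and crown up; can be taken by the crown. Origin at the centre of its underside (the brim's flat face), z up the crown. 0.09 kg
- brim_up_foot: same part as the others (brim 60 mm across, crown 24 mm, 42 mm tall) standing upside down on its crown, loose on the desk, brim on top 36 to 42 mm up; take it across the brim. Origin at the centre of its underside (crown's end), z up. Packed, its origin is 10 mm above the tray's. Fingers closing along the tray's length would hit the other crowns there; closing across the tray is free. 0.09 kg
- small_foot: a smaller foot that does not belong in the tray: brim 42 mm across, crown 18 mm across, 26 mm tall, also aluminium and standing upside down on its crown. Origin at the centre of its underside. Stays where it is
Mind the look-alikes: they are no part of the job. Leave any black look-alike of the crown_up_foot alone.

How it is judged:
By the outcome, as a careful person would: the job done as asked, in the order asked, and still so for the second after the job is handed in, with the robot touching nothing.
It also fails if it takes over 64 s, if anything falls off the work surface, if the arm or the gripper's body presses on something with over 40 N, if the wrist force passes 120 N, or if a joint passes its speed limit or range.

## Working session

There is one attempt and no reset: what is moved stays moved. The work goes in short steps, Python scripts to look and compute and a tool call to move; the robot and the scene stay as the last step left them, time stands still between calls to the robot, and variables do not carry over. Pictures are saved under pics/ and viewed, and the job is handed in when it is done.

Besides the shell and the picture viewer there is one more tool, called after "Call:" as name(argument=value, ...), one argument or row to a line, values as JSON. jog_arm: Moves the arm, as the interface text tells. Its arguments: {"type":"object","properties":{"targets":{"type":"array","items":{"type":"array"}},"fingers":{"type":"number"}},"required":["targets"]}

```bash
mkdir -p pics; ls
python3 - <<'E'
from workcell import robot
import cv2
print(robot.sense())
for n in("scene","top"):
    cv2.imwrite(f"pics/{n}0.png",robot.get_image(n)[:,:,::-1]); print(robot.camera_model(n))
E
```

```text
pics
{'time': 0.0, 'joints': array([66.35984247, 36.05806583,  2.20401003, 86.99434271, -1.54610801,
       57.08176468, -1.14667225]), 'joint_velocities': array([ 0.07335455,  0.03782092,  0.01072609, -0.02928779,  0.04224691,
        0.06417662,  0.04408217]), 'effort': array([ 2.84986399e-04, -5.49713373e+01,  1.14368968e+00, -1.86628014e+01,
       -5.23033063e-02,  2.36532837e-02,  1.60957111e-04]), 'tcp_pos': array([ 0.22071837, -0.61069579,  0.20457344]), 'orientation': array([-1.79895583e+02,  2.87709564e-03,  1.98686867e+01]), 'ft_force': array([-0.2461439 ,  0.39009256, -0.35364498]), 'ft_torque': array([0.00284521, 0.05951292, 0.01669624]), 'grip_width': 0.0939993876860874}
{'fx': 478.94925480078155, 'fy': 478.94925480078155, 'cx': 322.191943457094, 'cy': 234.90591236797025, 'origin': array([-0.00438231,  0.41480091,  0.785222  ]), 'attitude': array([-140.7920979 ,   -0.26916562, -118.29462779])}
{'fx': 602.6515231067445, 'fy': 602.6515231067445, 'cx': 325.07237579906223, 'cy': 237.61057892756577, 'origin': array([0.32322339, 0.13128257, 1.25779294]), 'attitude': array([-170.30192917,   -0.20194613,  -90.28994982])}
```

View pics/scene0.png

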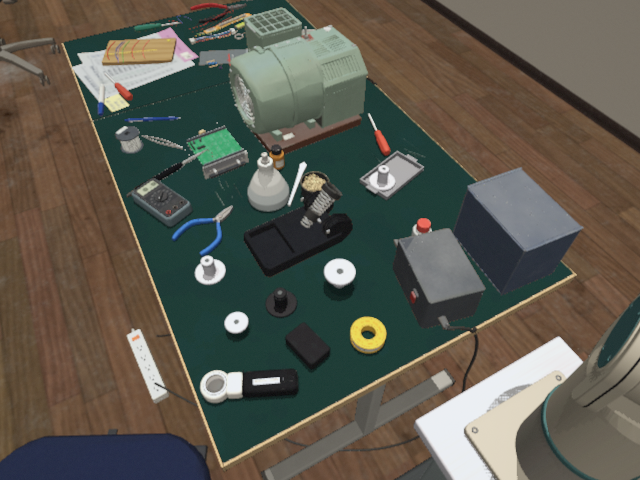

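View pics/top0.png

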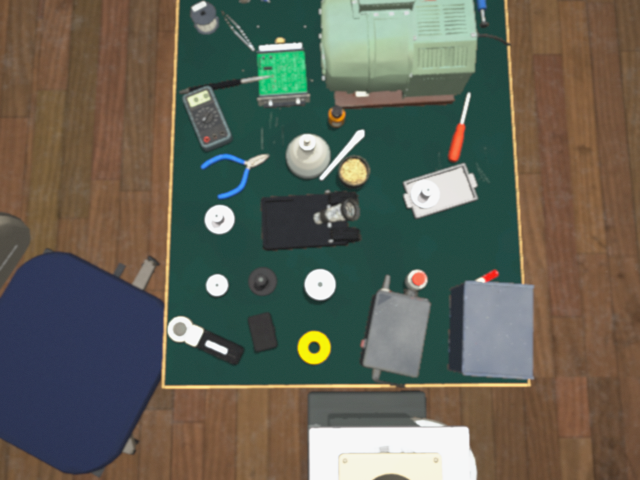

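The top view shows the crown-up foot near (220,219), the upside-down large foot near (320,285), the small foot at (217,285), the black look-alike at (262,281), and the tray near (440,190) with a foot at its left end. Next I'll measure them.

```bash
cat > h.py <<'E'
import numpy as np,cv2
from scipy.spatial.transform import Rotation as R
from workcell import robot
def ray(n,p):
    c=robot.camera_model(n); d=R.from_euler('xyz',c['attitude'],degrees=True).apply([(p[0]-c['cx'])/c['fx'],(p[1]-c['cy'])/c['fy'],1]); return np.array(c['origin']),d
def onz(n,p,z):
    o,d=ray(n,p); return o+d*(z-o[2])/d[2]
def proj(n,P):
    c=robot.camera_model(n); q=R.from_euler('xyz',c['attitude'],degrees=True).inv().apply(np.array(P)-c['origin']); return np.array([c['fx']*q[0]/q[2]+c['cx'],c['fy']*q[1]/q[2]+c['cy']])
E
python3 - <<'E'
import cv2
t=cv2.imread('pics/top0.png');s=cv2.imread('pics/scene0.png')
def crop(im,x,y,w,h,f): return cv2.resize(im[y:y+h,x:x+w],None,fx=f,fy=f,interpolation=cv2.INTER_CUBIC)
a=crop(t,395,155,95,70,4);b=crop(t,190,190,65,60,4);c=crop(t,290,255,65,60,4)
d=crop(s,350,140,85,70,4);e=crop(s,180,245,60,50,4);f=crop(s,310,250,60,50,4)
import numpy as np
o=np.zeros((600,800,3),np.uint8)
for im,x,y in((a,0,0),(b,385,0),(d,0,290)): o[y:y+im.shape[0],x:x+im.shape[1]]=im[:600-y,:800-x]
o[290:490,345:585]=e;  o[0:240,645:800]=c[:,50:205]; 
cv2.imwrite('pics/crop0.png',o)
E
```

```text
(no output)
```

View pics/crop0.png

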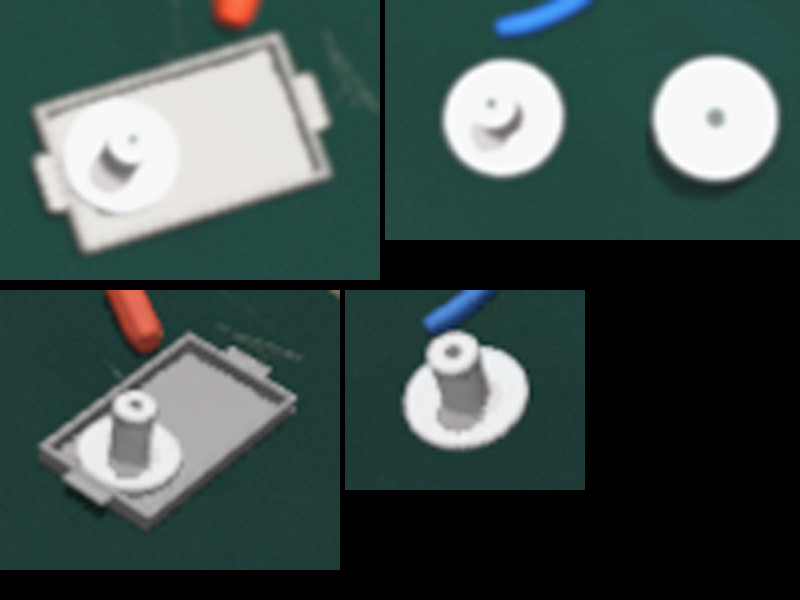

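Run:
```python
from h import *
t=cv2.imread('pics/top0.png');s=cv2.imread('pics/scene0.png')
def fit(n,im,x,y,w,h,z,th=150):
    g=im[y:y+h,x:x+w].min(axis=2); g4=cv2.resize(g,None,fx=4,fy=4,interpolation=cv2.INTER_CUBIC)
    cs,_=cv2.findContours((g4>th).astype(np.uint8),0,1); c=max(cs,key=cv2.contourArea)[:,0]
    c=cv2.convexHull(c)[:,0]
    P=np.array([onz(n,((q[0]+.5)/4-.5+x,(q[1]+.5)/4-.5+y),z)[:2] for q in c])
    e=cv2.fitEllipse((P*1e4).astype(np.float32).reshape(-1,1,2)); return np.array(e[0])/1e4, np.array(e[1])/10
print('up top',fit('top',t,195,195,55,50,.006))
print('brim top',fit('top',t,295,260,50,50,.042))
print('brim scene',fit('scene',s,318,252,48,32,.042))
print('small top',fit('top',t,200,270,35,32,.026))
print('trayfoot top',fit('top',t,410,177,31,34,.010,222))
# holes (dark dots on crown end z=42) 
for n,p,z in(('top',(385-385+491-385,104),.042),):
    q=(190+(491-385)/4,190+104/4); print('crown top hole',q,onz('top',q,z))
q=(180+(453-345)/4,245+(351-290)/4); print('crown scene hole',onz('scene',q,.042))
q=(395+132/4,155+140/4); print('trayfoot hole top',onz('top',q,.046))
q=(350+134/4,140+(405-290)/4); print('trayfoot hole scene',onz('scene',q,.046))
C=[onz('top',(395+a/4,155+b/4),.014)[:2] for a,b in((33,107),(279,33),(331,176),(85,252))]
C=np.array(C);print('tray',C,C.mean(0),[np.linalg.norm(C[i]-C[(i+1)%4]) for i in range(4)])
C=[onz('scene',(350+a/4,140+(b-290)/4),.014)[:2] for a,b in((40,452),(190,335),(296,400),(148,520))]
C=np.array(C);print('tray',C,C.mean(0),[np.linalg.norm(C[i]-C[(i+1)%4]) for i in range(4)])
```

```text
up top (array([0.57835703, 0.34974446]), array([62.77322998, 63.34890137]))
brim top (array([0.43597754, 0.13731598]), array([62.52518311, 62.98581543]))
brim scene (array([0.43493794, 0.13753777]), array([59.87710571, 61.37198486]))
small top (array([0.43704731, 0.34808035]), array([44.80141296, 45.19164124]))
trayfoot top (array([ 0.6303772, -0.0975124]), array([74.06033325, 96.34796143]))
crown top hole (216.5, 216.0) [0.5770914  0.34915369 0.042     ]
crown scene hole [0.57657395 0.34889883 0.042     ]
trayfoot hole top [ 0.6292841  -0.08751251  0.046     ]
trayfoot hole scene [ 0.62907024 -0.08658743  0.046     ]
tray [[ 0.65564218 -0.04118846]
 [ 0.6959199  -0.17400359]
 [ 0.61731771 -0.1981079 ]
 [ 0.57681698 -0.06646845]] [ 0.63642419 -0.1199421 ] [np.float64(0.13878816099044972), np.float64(0.08221509752392443), np.float64(0.1377289232676035), np.float64(0.08277976817098423)]
tray [[ 0.64880634 -0.03933871]
 [ 0.69255476 -0.17199472]
 [ 0.61534199 -0.19476913]
 [ 0.57457557 -0.06448853]] [ 0.63281967 -0.11764777] [np.float64(0.13968371195574814), np.float64(0.08050146328745435), np.float64(0.13650983326867222), np.float64(0.07837551197665094)]
```

Run:
```python
from h import *
for nm,p,zs in(('motor plate',(395,104),(.03,)),('motor body',(400,95),(.05,.1,.15)),('holder front edge',(310,248),(.03,)),('spring near',(345,222),(.06,.1,.12)),('holder clip',(350,240),(.03,.06)),('bluebox FL',(450,282),(.1,.15,.2)),('bluebox FR',(533,378),(.1,.15,.2)),('station',(380,292),(.08,.12)),('station2',(425,375),(.08,.12)),('yellow',(314,347),(.02,))):
    for z in zs: print(nm,z,onz('top',p,z).round(3))
for p,zs in(((490,172),(.1,.15,.2)),((577,230),(.1,.15,.2)),((400,235),(.08,.12)),((330,190),(.08,.1,.13)),((355,225),(.03,)),):
    for z in zs: print('sc',p,z,onz('scene',p,z).round(3))
```

```text
motor plate 0.03 [ 0.824 -0.026  0.03 ]
motor body 0.05 [ 0.836 -0.034  0.05 ]
motor body 0.1 [ 0.814 -0.028  0.1  ]
motor body 0.15 [ 0.793 -0.021  0.15 ]
holder front edge 0.03 [0.511 0.157 0.03 ]
spring near 0.06 [0.56  0.085 0.06 ]
spring near 0.1 [0.552 0.087 0.1  ]
spring near 0.12 [0.548 0.088 0.12 ]
holder clip 0.03 [0.528 0.074 0.03 ]
holder clip 0.06 [0.523 0.076 0.06 ]
bluebox FL 0.1 [ 0.433 -0.114  0.1  ]
bluebox FL 0.15 [ 0.429 -0.103  0.15 ]
bluebox FL 0.2 [ 0.424 -0.093  0.2  ]
bluebox FR 0.1 [ 0.252 -0.263  0.1  ]
bluebox FR 0.15 [ 0.255 -0.246  0.15 ]
bluebox FR 0.2 [ 0.258 -0.229  0.2  ]
station 0.08 [0.416 0.019 0.08 ]
station 0.12 [0.413 0.023 0.12 ]
station2 0.08 [ 0.257 -0.063  0.08 ]
station2 0.12 [ 0.26  -0.057  0.12 ]
yellow 0.02 [0.311 0.149 0.02 ]
sc (490, 172) 0.1 [ 0.471 -0.24   0.1  ]
sc (490, 172) 0.15 [ 0.436 -0.192  0.15 ]
sc (490, 172) 0.2 [ 0.401 -0.144  0.2  ]
sc (577, 230) 0.1 [ 0.273 -0.279  0.1  ]
sc (577, 230) 0.15 [ 0.252 -0.228  0.15 ]
sc (577, 230) 0.2 [ 0.232 -0.177  0.2  ]
sc (400, 235) 0.08 [0.431 0.009 0.08 ]
sc (400, 235) 0.12 [0.406 0.032 0.12 ]
sc (330, 190) 0.08 [0.598 0.068 0.08 ]
sc (330, 190) 0.1 [0.581 0.078 0.1  ]
sc (330, 190) 0.13 [0.555 0.093 0.13 ]
sc (355, 225) 0.03 [0.528 0.047 0.03 ]
```

Run:
```python
import cv2
s=cv2.imread('pics/scene0.png');t=cv2.imread('pics/top0.png')
import numpy as np
a=cv2.resize(s[150:300,225:425],(800,600),interpolation=cv2.INTER_CUBIC)
cv2.imwrite('pics/crop1.png',a)
```

```text
(no output)
```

View pics/crop1.png

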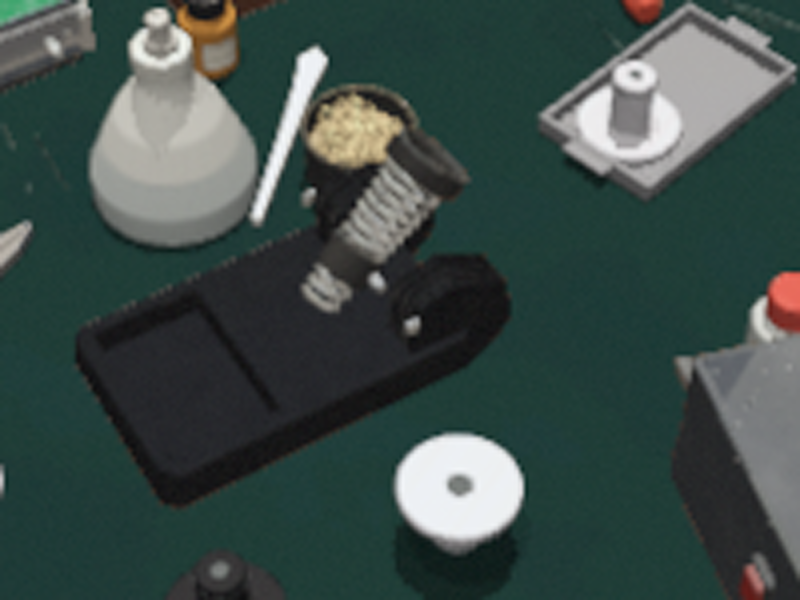

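```bash
cat >> h.py <<'E'
def rel(P,yaw=None):
    "shift (tool axes, mm) and turn (rad) from measured pose to world TCP P, yaw deg"
    s=robot.sense(); Rt=R.from_euler('xyz',s['orientation'],degrees=True)
    d=Rt.inv().apply(np.array(P)-s['tcp_pos'])*1000
    tr=0 if yaw is None else -np.radians((yaw-s['orientation'][2]+180)%360-180)
    print('from',s['tcp_pos'].round(4),s['orientation'].round(2),'shift',d.round(1),'turn',round(tr,4),'t',s['time'],'F',s['ft_force'].round(1),'w',round(s['grip_width'],4))
E
python3 -c "
from h import *
rel([.577,.349,.24],106.9)"
```

```text
from [ 0.2207 -0.6107  0.2047] [-179.91    0.     19.87] shift [ 661.2 -781.6  -34. ] turn -1.519 t 0.1 F [-0.2 -0.1 -0.6] w 0.0941
```

Call:
jog_arm(
  targets=[
    [[0, 0, -30], 0],
    [[30, -35, -35], -0.14],
    [[60, -71, -35], -0.28],
    [[90, -107, -35], -0.42],
    [[120, -142, -35], -0.56],
    [[150, -178, -35], -0.7],
    [[180, -213, -35], -0.84],
    [[210, -249, -35], -0.98],
    [[240, -284, -35], -1.12],
    [[270, -320, -35], -1.26],
    [[300, -355, -35], -1.4],
    [[330, -391, -35], -1.519],
    [[360, -426, -35], -1.519],
    [[390, -462, -35], -1.519],
    [[420, -497, -35], -1.519],
    [[450, -533, -35], -1.519],
    [[480, -568, -35], -1.519],
    [[510, -604, -35], -1.519],
    [[540, -639, -35], -1.519],
    [[570, -675, -35], -1.519],
  ],
  fingers=50,
)

```text
time: 2.1
tcp_pos: [0.5279, 0.2186, 0.2401]
orientation: [-180.0, 0.0, 106.9]
ft_force: [0.8, 0.1, -0.2]
grip_width: 0.0502
```

```bash
python3 -c "
from h import *
rel([.577,.349,.12],106.9)"
```

```text
from [0.5279 0.2186 0.2401] [-1.7996e+02  3.0000e-02  1.0688e+02] shift [110.6  84.9 120. ] turn -0.0003 t 2.1 F [ 0.8  0.1 -0.2] w 0.0502
```

Call:
jog_arm(
  targets=[
    [[27, 21, 0], 0],
    [[55, 42, 0], 0],
    [[83, 64, 20], 0],
    [[111, 85, 50], 0],
    [[111, 85, 90], 0],
    [[111, 85, 120], 0],
    [[111, 85, 120], 0],
  ],
)

```text
time: 2.8
tcp_pos: [0.5736, 0.3457, 0.1152]
orientation: [-179.5, 0.2, 106.9]
ft_force: [0.0, -0.2, -0.5]
grip_width: 0.0502
```

Run:
```python
from h import *
rel([.577,.349,.014],106.9)
t=robot.get_image('scene')[:,:,::-1]
cv2.imwrite('pics/a1.png',cv2.resize(t[190:310,140:300],None,fx=4,fy=4,interpolation=cv2.INTER_CUBIC))
```

```text
from [0.5736 0.3457 0.1152] [-179.45    0.19  106.95] shift [  2.5   5.2 101.2] turn 0.0008 t 2.8 F [ 0.  -0.2 -0.5] w 0.0502
```

View pics/a1.png

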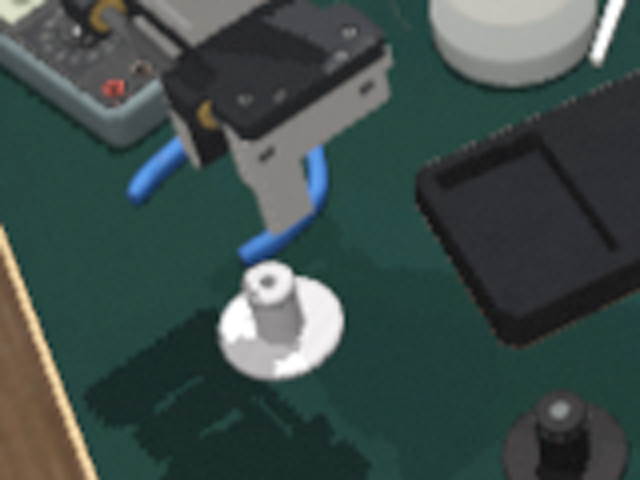

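```bash
python3 -c "
from h import *
rel([.577,.349,.014],106.9)
robot.get_image('top');rel([.577,.349,.014],106.9);print(robot.sense()['joints'])"
```

```text
from [0.5753 0.347  0.1183] [-1.7972e+02  9.0000e-02  1.0691e+02] shift [  1.6   2.7 104.3] turn 0.0002 t 2.85 F [-0.2 -0.5  0.6] w 0.0499
from [0.5766 0.3481 0.1205] [-179.95    0.    106.89] shift [  0.8   0.7 106.5] turn -0.0001 t 2.9 F [-0.1 -0.1  0.5] w 0.0497
[-19.42816974  45.13479451 -25.275417    86.79458184  22.20994698
  53.13694299 -34.73507839]
```

Call:
jog_arm(
  targets=[
    [[0, 0, 25], 0],
    [[0, 0, 50], 0],
    [[0, 0, 70], 0],
    [[0, 0, 85], 0],
    [[0, 0, 95], 0],
    [[0, 0, 103], 0],
    [[0, 0, 106], 0],
    [[0, 0, 106], 0],
    [[0, 0, 106], 0],
  ],
)

```text
time: 3.8
tcp_pos: [0.5771, 0.3485, 0.0152]
orientation: [179.9, -0.0, 106.9]
ft_force: [0.7, -0.6, -1.0]
grip_width: 0.0503
```

Call:
jog_arm(
  targets=[
    [[0, 0, 0], 0],
    [[0, 0, 0], 0],
    [[0, 0, 0], 0],
    [[0, 0, 0], 0],
    [[0, 0, 0], 0],
    [[0, 0, 0], 0],
    [[0, 0, 0], 0],
    [[0, 0, 0], 0],
  ],
  fingers=15,
)

```text
time: 4.6
tcp_pos: [0.577, 0.3483, 0.0148]
orientation: [180.0, -0.0, 106.9]
ft_force: [1.0, 0.1, 1.4]
grip_width: 0.0228
```

Call:
jog_arm(
  targets=[
    [[0, 0, -5], 0],
    [[0, 0, -20], 0],
    [[0, 0, -45], 0],
    [[0, 0, -80], 0],
    [[0, 0, -120], 0],
    [[0, 0, -165], 0],
    [[0, 0, -200], 0],
    [[0, 0, -220], 0],
    [[0, 0, -225], 0],
    [[0, 0, -225], 0],
    [[0, 0, -225], 0],
  ],
)

```text
time: 5.7
tcp_pos: [0.5759, 0.3474, 0.2381]
orientation: [-179.9, 0.1, 106.9]
ft_force: [0.0, 0.4, -0.8]
grip_width: 0.0231
```

Run:
```python
from h import *
t=robot.get_image('scene')[:,:,::-1]
cv2.imwrite('pics/a2.png',cv2.resize(t[100:300,120:320],(600,600),interpolation=cv2.INTER_CUBIC))
rel([.577,.349,.24],106.9)
u=np.array([.291,-.957]); T=np.array([.6292,-.0871])
print(T+u*63.5e-3)
```

```text
from [0.5758 0.3473 0.2377] [-1.7983e+02  6.0000e-02  1.0691e+02] shift [ 1.3  1.6 -2.3] turn 0.0001 t 5.75 F [ 1.  -0.1 -1.1] w 0.0224
[ 0.6476785 -0.1478695]
```

View pics/a2.png

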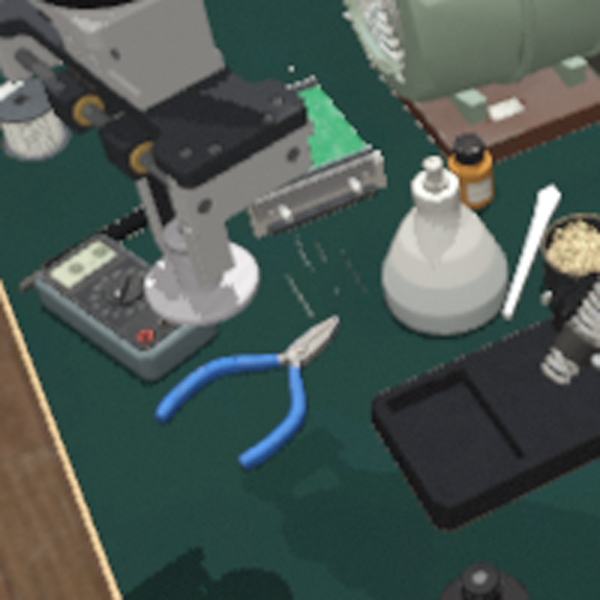

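Run:
```python
from h import *
Rt=R.from_euler('xyz',[180,0,106.9],degrees=True)
print(Rt.inv().apply(np.array([.646,-.149,.12])-[.577,.349,.24])*1000)
```

```text
[-496.55161622  -78.74955511  120.        ]
```

Call:
jog_arm(
  targets=[
    [[-15, -3, 0], 0],
    [[-45, -8, 0], 0],
    [[-85, -14, 0], 0],
    [[-130, -21, 0], 0],
    [[-175, -28, 0], 0],
    [[-220, -35, 0], 0],
    [[-265, -42, 0], 0],
    [[-310, -49, 0], 0],
    [[-355, -56, 0], 0],
    [[-400, -63, 0], 0],
    [[-440, -70, 0], 0],
    [[-470, -75, 0], 0],
    [[-489, -78, 10], 0],
    [[-496.5, -79, 35], 0],
    [[-496.5, -79, 65], 0],
    [[-496.5, -79, 95], 0],
    [[-496.5, -79, 115], 0],
    [[-496.5, -79, 120], 0],
    [[-496.5, -79, 120], 0],
    [[-496.5, -79, 120], 0],
  ],
)

```text
time: 7.75
tcp_pos: [0.6461, -0.1496, 0.1203]
orientation: [179.9, 0.0, 106.9]
ft_force: [-0.4, 0.4, -0.4]
grip_width: 0.0227
```

Run:
```python
from h import *
t=robot.get_image('scene')[:,:,::-1]
cv2.imwrite('pics/a3.png',cv2.resize(t[80:230,330:480],(600,600),interpolation=cv2.INTER_CUBIC))
t=robot.get_image('top')[:,:,::-1]
cv2.imwrite('pics/a3t.png',cv2.resize(t[130:250,370:530],(800,600),interpolation=cv2.INTER_CUBIC))
rel([.646,-.149,.12],106.9)
```

```text
from [ 0.6464 -0.1498  0.1209] [1.7988e+02 6.0000e-02 1.0690e+02] shift [ 0.9 -0.1  0.9] turn 0.0001 t 7.85 F [-0.5  0.2 -0.9] w 0.0229
```

View pics/a3.png

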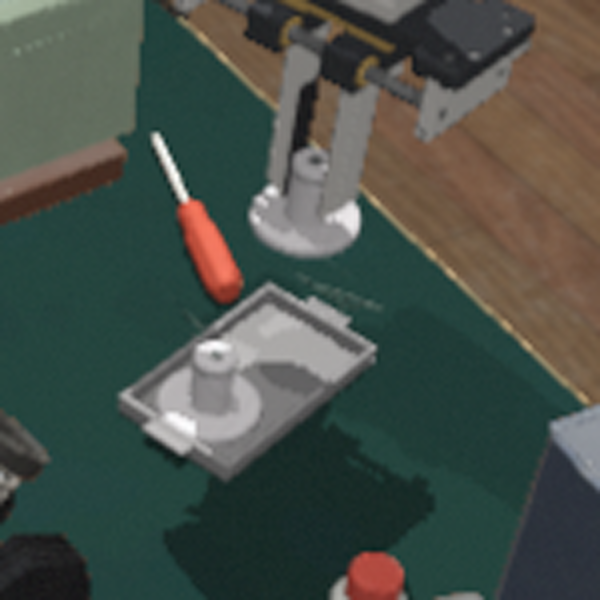

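View pics/a3t.png

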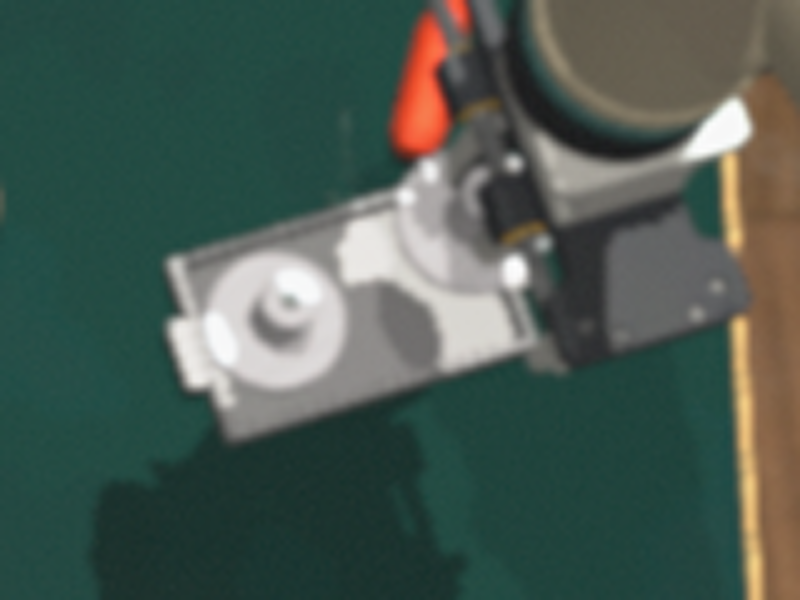

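Run:
```python
from h import *
f=lambda x,y:(330+(x+.5)/4-.5,80+(y+.5)/4-.5)
print(onz('scene',f(317,160),.149)); 
# brim extremes left/right at z=.113/.11, bottom/top
for p in((249,215),(361,222)): print(onz('scene',f(*p),.1115))
print('tray hole',onz('scene',f(217,352),.046))
# tray corners scene L T R B
C=np.array([onz('scene',f(*p),.014)[:2] for p in((119,399),(268,284),(377,348),(227,469))]);print(C.mean(0),C)
g=lambda x,y:(370+(x+.5)/5-.5,130+(y+.5)/5-.5)
print('tray hole top',onz('top',g(291,301),.046))
```

```text
[ 0.64392183 -0.14788834  0.149     ]
[ 0.65954314 -0.12009772  0.1115    ]
[ 0.62574756 -0.1710076   0.1115    ]
tray hole [ 0.63177747 -0.0893435   0.046     ]
[ 0.63571609 -0.1179944 ] [[ 0.65263039 -0.03997475]
 [ 0.69545848 -0.17139945]
 [ 0.61793602 -0.19628988]
 [ 0.57683947 -0.06431351]]
tray hole top [ 0.62971137 -0.08711281  0.046     ]
```

Call:
jog_arm(
  targets=[
    [[-1, 0, 25], 0],
    [[-1, 0, 50], 0],
    [[-1, 0, 68], 0],
    [[-1, 0, 80], 0],
    [[-1, 0, 88], 0],
    [[-1, 0, 93], 0],
    [[-1, 0, 95], 0],
    [[-1, 0, 95], 0],
    [[-1, 0, 95], 0],
  ],
)

```text
time: 8.75
tcp_pos: [0.6462, -0.1509, 0.0252]
orientation: [179.9, 0.0, 106.9]
ft_force: [-0.2, 0.5, -1.3]
grip_width: 0.0227
```

Run:
```python
from h import *
t=robot.get_image('scene')[:,:,::-1]
cv2.imwrite('pics/a4.png',cv2.resize(t[110:220,340:450],(600,600),interpolation=cv2.INTER_CUBIC))
rel([.646,-.149,.0188],106.9)
```

```text
from [ 0.6462 -0.1509  0.0252] [1.7994e+02 3.0000e-02 1.0690e+02] shift [1.9 0.3 6.4] turn -0.0001 t 8.8 F [-0.5  0.6 -1.2] w 0.0229
```

View pics/a4.png

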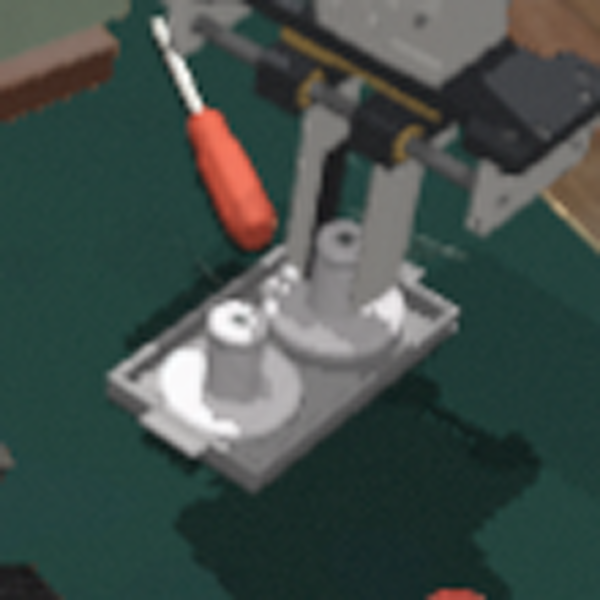

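Run:
```python
from h import *
k=110/600
f=lambda x,y:(340+(x+.5)*k-.5,110+(y+.5)*k-.5)
a=onz('scene',f(345,238),.0525);b=onz('scene',f(239,319),.046)
C=np.array([onz('scene',f(*p),.014)[:2] for p in((107,380),(459,313),(254,485))]);
c=(C[0]+C[1])/2
print(a,b,np.linalg.norm((a-b)[:2]),C,c)
u=np.array([.291,-.957])
v=np.array([.957,.291])
for q in(a,b): print((q[:2]-c)@u,(q[:2]-c)@v)
```

```text
[ 0.64631021 -0.14971027  0.0525    ] [ 0.63102798 -0.08761006  0.046     ] 0.06395297051403488 [[ 0.65313783 -0.03983423]
 [ 0.61710024 -0.19529945]
 [ 0.57286397 -0.06114605]] [ 0.63511904 -0.11756684]
0.03401789856632219 0.001356216542133887
-0.02985912987280541 0.004802281841545808
```

Call:
jog_arm(
  targets=[
    [[0, 0, 2], 0],
    [[0, 0, 4], 0],
    [[0, 0, 5], 0],
    [[0, 0, 6], 0],
    [[0, 0, 6.5], 0],
    [[0, 0, 6.5], 0],
    [[0, 0, 6.5], 0],
  ],
)

```text
time: 9.5
tcp_pos: [0.6456, -0.1508, 0.0187]
orientation: [-180.0, 0.0, 106.9]
ft_force: [-2.4, 0.6, 5.9]
grip_width: 0.0226
```

Call:
jog_arm(
  targets=[
    [[0, 0, 0], 0],
    [[0, 0, 0], 0],
    [[0, 0, 0], 0],
    [[0, 0, 0], 0],
    [[0, 0, 0], 0],
  ],
  fingers=42,
)

```text
time: 10.0
tcp_pos: [0.6457, -0.1508, 0.0179]
orientation: [180.0, -0.0, 106.9]
ft_force: [-0.3, 0.0, -0.4]
grip_width: 0.0421
```

Call:
jog_arm(
  targets=[
    [[0, 0, -10], 0],
    [[0, 0, -30], 0],
    [[0, 0, -60], 0],
    [[0, 0, -100], 0],
    [[0, 0, -150], 0],
    [[0, 0, -190], 0],
    [[0, 0, -215], 0],
    [[30, 5, -221], 0],
    [[70, 60, -221], 0],
    [[100, 100, -221], 0],
    [[110, 120, -221], 0],
    [[110, 120, -221], 0],
  ],
)

```text
time: 11.2
tcp_pos: [0.7304, -0.0022, 0.2392]
orientation: [179.8, -0.3, 107.4]
ft_force: [-0.5, 1.0, -0.4]
grip_width: 0.0419
```

Run:
```python
from h import *
t=robot.get_image('scene')[:,:,::-1]
cv2.imwrite('pics/a5.png',cv2.resize(t[110:230,340:460],(600,600),interpolation=cv2.INTER_CUBIC))
t=robot.get_image('top')[:,:,::-1]
cv2.imwrite('pics/a5t.png',cv2.resize(t[130:250,370:530],(800,600),interpolation=cv2.INTER_CUBIC))
rel([.4355,.1374,.24],106.9)
```

```text
from [ 0.7285 -0.0094  0.2391] [-1.7999e+02 -1.0000e-02  1.0703e+02] shift [ 226.2 -237.2   -0.9] turn 0.0022 t 11.3 F [ 0.  -0.8 -0.8] w 0.0418
```

View pics/a5.png

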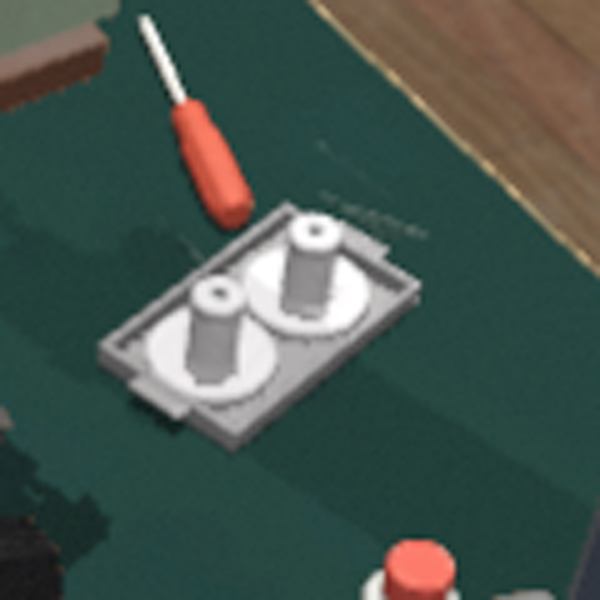

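View pics/a5t.png

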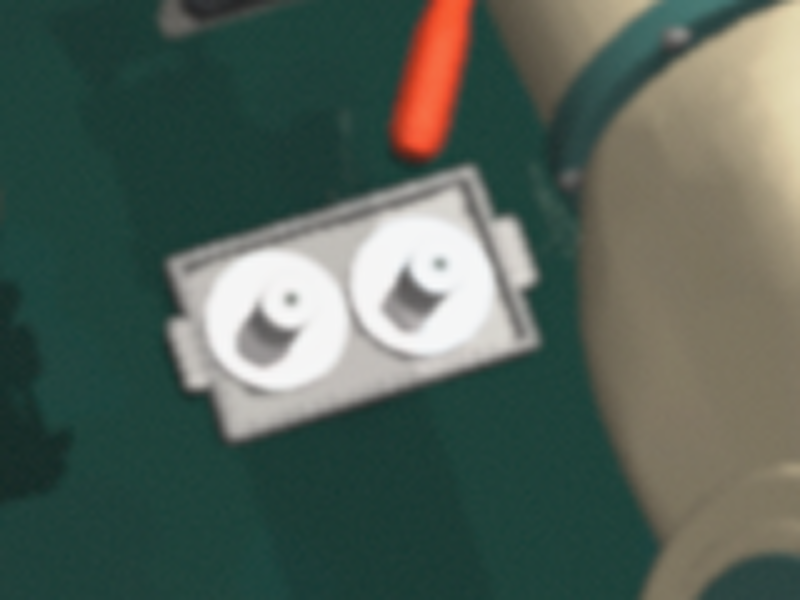

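Run:
```python
from h import *
f=lambda x,y:(340+(x+.5)/5-.5,110+(y+.5)/5-.5)
g=lambda x,y:(370+(x+.5)/5-.5,130+(y+.5)/5-.5)
A=onz('scene',f(220,293),.046);B=onz('scene',f(316,231),.046);print(A,B,(A+B)/2,np.linalg.norm(A-B))
A=onz('top',g(291,299),.046);B=onz('top',g(440,263),.046);print(A,B,(A+B)/2,np.linalg.norm(A-B),np.degrees(np.arctan2(*(B-A)[1::-1])))
rel([.4355,.1374,.24],106.9)
```

```text
[ 0.6304804  -0.08776771  0.046     ] [ 0.64473842 -0.14957851  0.046     ] [ 0.63760941 -0.11867311  0.046     ] 0.06343394732899263
[ 0.6305626  -0.08714158  0.046     ] [ 0.64566346 -0.14950861  0.046     ] [ 0.63811303 -0.1183251   0.046     ] 0.06416917393812153 -76.38898368485695
from [ 0.7285 -0.0094  0.2391] [-1.7999e+02 -1.0000e-02  1.0703e+02] shift [ 226.2 -237.2   -0.9] turn 0.0022 t 11.3 F [ 0.  -0.8 -0.8] w 0.0418
```

Call:
jog_arm(
  targets=[
    [[10, -12, 0], 0],
    [[35, -37, 0], 0],
    [[65, -68, 0], 0],
    [[95, -99, 0], 0],
    [[125, -131, 0], 0],
    [[155, -163, 0], 0],
    [[185, -194, 0], 0],
    [[210, -220, 0], 0],
    [[222, -233, 0], 0],
    [[226, -237, 0], 0],
    [[226, -237, 0], 0],
    [[226, -237, 0], 0],
    [[226, -237, 0], 0],
  ],
  fingers=82,
)

```text
time: 12.6
tcp_pos: [0.4372, 0.1357, 0.2389]
orientation: [180.0, 0.0, 106.8]
ft_force: [0.1, -0.2, -0.0]
grip_width: 0.0819
```

Run:
```python
from h import *
rel([.4355,.1374,.02],106.9)
t=robot.get_image('scene')[:,:,::-1]
cv2.imwrite('pics/a6.png',t)
```

```text
from [0.4372 0.1357 0.2389] [179.98   0.   106.77] shift [  2.1  -1.2 218.9] turn -0.0023 t 12.6 F [ 0.1 -0.2 -0. ] w 0.0819
```

View pics/a6.png

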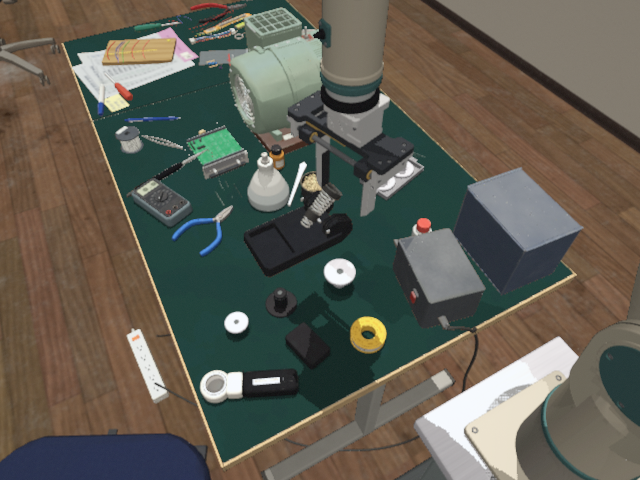

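Call:
jog_arm(
  targets=[
    [[1, -1, 20], 0],
    [[2, -1, 55], 0],
    [[2, -1, 95], 0],
    [[2, -1, 135], 0],
    [[2, -1, 165], 0],
    [[2, -1, 185], 0],
    [[2, -1, 200], 0],
    [[2, -1, 211], 0],
    [[2, -1, 217], 0],
    [[2, -1, 219], 0],
    [[2, -1, 219], 0],
    [[2, -1, 219], 0],
  ],
)

```text
time: 13.85
tcp_pos: [0.4351, 0.1384, 0.0205]
orientation: [179.9, -0.0, 106.9]
ft_force: [0.3, -0.3, 1.0]
grip_width: 0.0817
```

Run:
```python
from h import *
rel([.4355,.1374,.02],106.9)
t=robot.get_image('scene')[:,:,::-1]
cv2.imwrite('pics/a7.png',cv2.resize(t[170:320,240:440],(800,600),interpolation=cv2.INTER_CUBIC))
```

```text
from [0.4351 0.1384 0.0205] [179.93  -0.   106.89] shift [-1.1  0.1  0.5] turn -0.0001 t 13.85 F [ 0.3 -0.3  1. ] w 0.0817
```

View pics/a7.png

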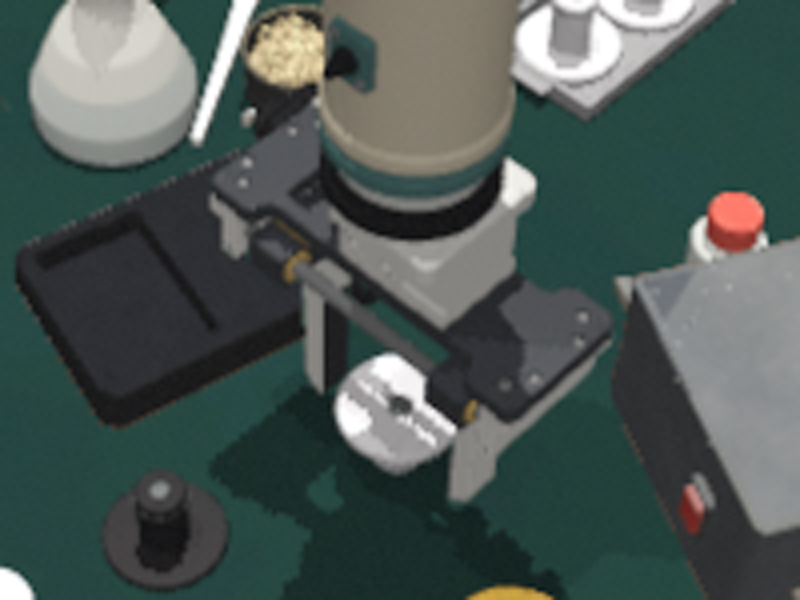

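The fingers straddle the white brim (hole near (400,403)), and the gripper body is clear of the solder stand. Closing now.

Call:
jog_arm(
  targets=[
    [[-0.5, 0, 0], 0],
    [[-1, 0, 0], 0],
    [[-1, 0, 0], 0],
    [[-1, 0, 0], 0],
    [[-1, 0, 0], 0],
    [[-1, 0, 0], 0],
    [[-1, 0, 0], 0],
    [[-1, 0, 0], 0],
  ],
  fingers=50,
)

```text
time: 14.7
tcp_pos: [0.4351, 0.1374, 0.0201]
orientation: [180.0, 0.0, 106.9]
ft_force: [1.4, -0.2, 3.3]
grip_width: 0.0578
```

Call:
jog_arm(
  targets=[
    [[0, 0, -4], 0],
    [[0, 0, -12], 0],
    [[0, 0, -30], 0],
    [[0, 0, -60], 0],
    [[0, 0, -95], 0],
    [[0, 0, -135], 0],
    [[0, 0, -175], 0],
    [[0, 0, -205], 0],
    [[0, 0, -218], 0],
    [[0, 0, -220], 0],
    [[0, 0, -220], 0],
    [[0, 0, -220], 0],
  ],
)

```text
time: 15.9
tcp_pos: [0.4339, 0.1368, 0.239]
orientation: [-179.9, 0.0, 106.9]
ft_force: [0.8, 0.2, -1.0]
grip_width: 0.0581
```

Run:
```python
from h import *
rel([.638,-.1185,.24],104)
rel([.638,-.1185,.12],104)
t=robot.get_image('scene')[:,:,::-1]
cv2.imwrite('pics/a8.png',cv2.resize(t[100:300,240:440],(600,600),interpolation=cv2.INTER_CUBIC))
```

```text
from [0.4339 0.1368 0.239 ] [-1.7987e+02  1.0000e-02  1.0691e+02] shift [-303.7  121.    -1.2] turn 0.0507 t 15.9 F [ 0.8  0.2 -1. ] w 0.0581
from [0.4339 0.1368 0.239 ] [-1.7987e+02  1.0000e-02  1.0691e+02] shift [-303.6  121.3  118.8] turn 0.0507 t 15.9 F [ 0.8  0.2 -1. ] w 0.0581
```

View pics/a8.png

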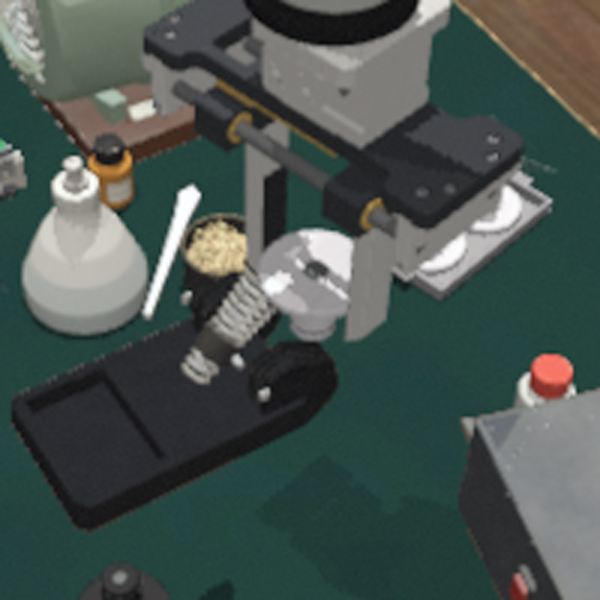

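Call:
jog_arm(
  targets=[
    [[-10, 4, 0], 0],
    [[-30, 12, 0], 0],
    [[-60, 24, 0], 0.05],
    [[-95, 38, 0], 0.05],
    [[-135, 54, 0], 0.05],
    [[-175, 70, 0], 0.05],
    [[-215, 86, 0], 0.05],
    [[-250, 100, 0], 0.05],
    [[-280, 112, 0], 0.05],
    [[-298, 119, 0], 0.05],
    [[-304, 121, 10], 0.05],
    [[-304, 121, 35], 0.05],
    [[-304, 121, 65], 0.05],
    [[-304, 121, 95], 0.05],
    [[-304, 121, 115], 0.05],
    [[-304, 121, 119], 0.05],
    [[-304, 121, 119], 0.05],
    [[-304, 121, 119], 0.05],
    [[-304, 121, 119], 0.05],
  ],
)

```text
time: 17.85
tcp_pos: [0.6399, -0.1183, 0.1224]
orientation: [179.9, 0.0, 104.0]
ft_force: [-1.0, -0.2, -1.4]
grip_width: 0.058
```

Run:
```python
from h import *
t=robot.get_image('scene')[:,:,::-1]
rel([.638,-.1195,.03],104)
cv2.imwrite('pics/a9.png',cv2.resize(t[80:230,320:470],(600,600),interpolation=cv2.INTER_CUBIC))
t=robot.get_image('top')[:,:,::-1]
cv2.imwrite('pics/a9t.png',cv2.resize(t[130:250,370:530],(800,600),interpolation=cv2.INTER_CUBIC))
```

```text
from [ 0.6398 -0.1184  0.1223] [1.7988e+02 5.0000e-02 1.0404e+02] shift [-0.6 -2.2 92.3] turn 0.0007 t 17.9 F [-0.6 -0.8 -0.9] w 0.0579
```

View pics/a9.png

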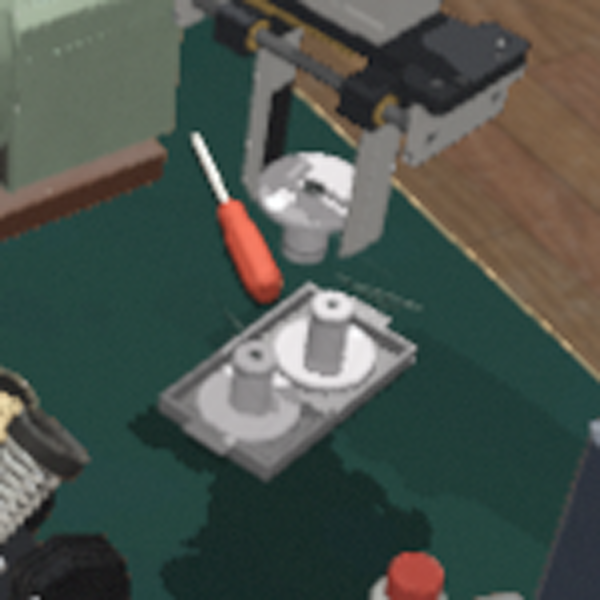

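View pics/a9t.png

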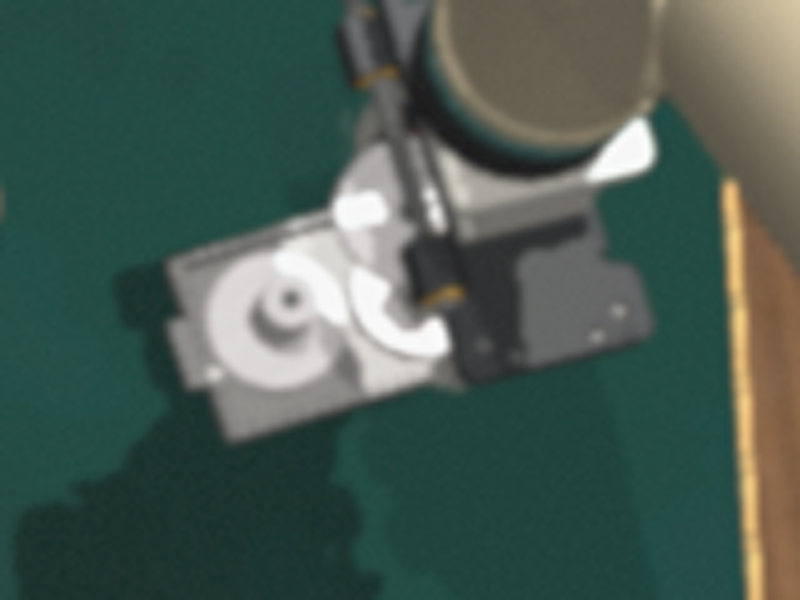

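Run:
```python
from h import *
f=lambda x,y:(320+(x+.5)/4-.5,80+(y+.5)/4-.5)
print('held hole',onz('scene',f(315,187),.144),'crown edges at bottom',onz('scene',f(282,252),.104),onz('scene',f(326,254),.104))
A=onz('scene',f(256,354),.046);B=onz('scene',f(333,303),.046);print(A,B,(A+B)/2)
rel([.638,-.1195,.07],104)
```

```text
held hole [ 0.64045149 -0.11936489  0.144     ] crown edges at bottom [ 0.64237458 -0.10520322  0.104     ] [ 0.62972525 -0.12546502  0.104     ]
[ 0.63066091 -0.08795144  0.046     ] [ 0.64587157 -0.15056211  0.046     ] [ 0.63826624 -0.11925678  0.046     ]
from [ 0.6397 -0.1184  0.1221] [1.7990e+02 4.0000e-02 1.0403e+02] shift [-0.6 -2.  52.1] turn 0.0005 t 17.95 F [-0.2  0.4 -1.2] w 0.0579
```

Call:
jog_arm(
  targets=[
    [[-0.5, -2, 10], 0],
    [[-0.5, -2, 25], 0],
    [[-0.5, -2, 40], 0],
    [[-0.5, -2, 50], 0],
    [[-0.5, -2, 56], 0],
    [[-0.5, -2, 62], 0],
    [[-0.5, -2, 68], 0],
    [[-0.5, -2, 74], 0],
    [[-0.5, -2, 79], 0],
    [[-0.5, -2, 83], 0],
    [[-0.5, -2, 84], 0],
    [[-0.5, -2, 84], 0],
  ],
)

```text
time: 19.15
tcp_pos: [0.6372, -0.1193, 0.0369]
orientation: [180.0, -0.0, 104.0]
ft_force: [-0.0, 0.2, -0.9]
grip_width: 0.0576
```

Run:
```python
from h import *
t=robot.get_image('scene')[:,:,::-1]
rel([.638,-.1195,.0301],104)
cv2.imwrite('pics/b1.png',cv2.resize(t[100:220,340:460],(600,600),interpolation=cv2.INTER_CUBIC))
```

```text
from [ 0.6373 -0.1194  0.0371] [1.7998e+02 1.0000e-02 1.0403e+02] shift [-0.3  0.6  7. ] turn 0.0006 t 19.2 F [ 0.4  0.5 -1.7] w 0.058
```

View pics/b1.png

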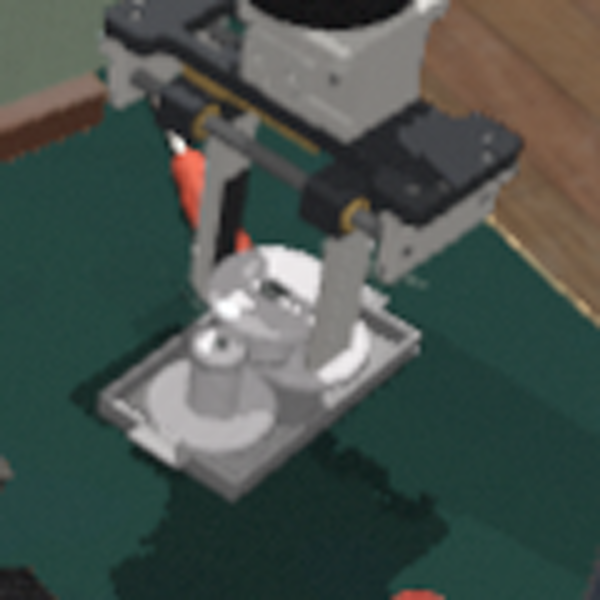

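Call:
jog_arm(
  targets=[
    [[0, 0, 2], 0],
    [[0, 0, 4], 0],
    [[0, 0, 5.5], 0],
    [[0, 0, 6.5], 0],
    [[0, 0, 7], 0],
    [[0, 0, 7], 0],
    [[0, 0, 7], 0],
    [[0, 0, 7], 0],
  ],
)

```text
time: 20.0
tcp_pos: [0.6371, -0.1194, 0.0302]
orientation: [-180.0, 0.0, 104.0]
ft_force: [-1.5, -0.6, 3.3]
grip_width: 0.0577
```

Call:
jog_arm(
  targets=[
    [[0, 0, 0], 0],
    [[0, 0, 0], 0],
    [[0, 0, 0], 0],
    [[0, 0, 0], 0],
    [[0, 0, 0], 0],
    [[0, 0, 0], 0],
  ],
  fingers=82,
)

```text
time: 20.6
tcp_pos: [0.6372, -0.1194, 0.03]
orientation: [180.0, 0.0, 104.0]
ft_force: [0.1, -0.2, 0.3]
grip_width: 0.0821
```

Call:
jog_arm(
  targets=[
    [[0, 0, -5], 0],
    [[0, 0, -15], 0],
    [[0, 0, -30], 0],
    [[0, 0, -60], 0],
    [[0, 0, -100], 0],
    [[0, 0, -140], 0],
    [[0, 0, -175], 0],
    [[10, -10, -200], 0],
    [[30, -40, -205], 0],
    [[50, -75, -205], 0],
    [[70, -110, -205], 0],
    [[85, -130, -205], 0],
    [[90, -135, -205], 0],
    [[90, -135, -205], 0],
    [[90, -135, -205], 0],
  ],
)

```text
time: 22.1
tcp_pos: [0.486, -0.0652, 0.2357]
orientation: [179.9, 0.0, 104.0]
ft_force: [-0.3, -0.4, 0.6]
grip_width: 0.0816
```

Run:
```python
from h import *
t=robot.get_image('scene')[:,:,::-1]
cv2.imwrite('pics/b2.png',cv2.resize(t[100:220,340:460],(600,600),interpolation=cv2.INTER_CUBIC)); cv2.imwrite('pics/b2f.png',t)
t=robot.get_image('top')[:,:,::-1]
cv2.imwrite('pics/b2t.png',cv2.resize(t[130:250,370:530],(800,600),interpolation=cv2.INTER_CUBIC))
print(robot.sense()['tcp_pos'])
```

```text
[ 0.48576034 -0.06517361  0.23511834]
```

View pics/b2.png

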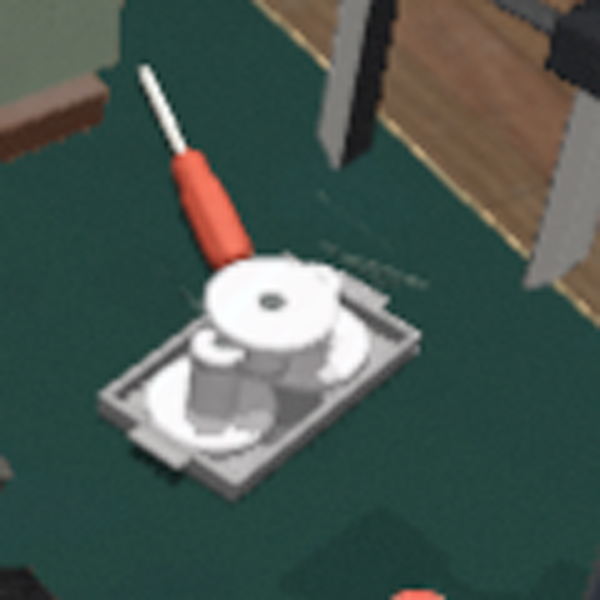

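View pics/b2t.png

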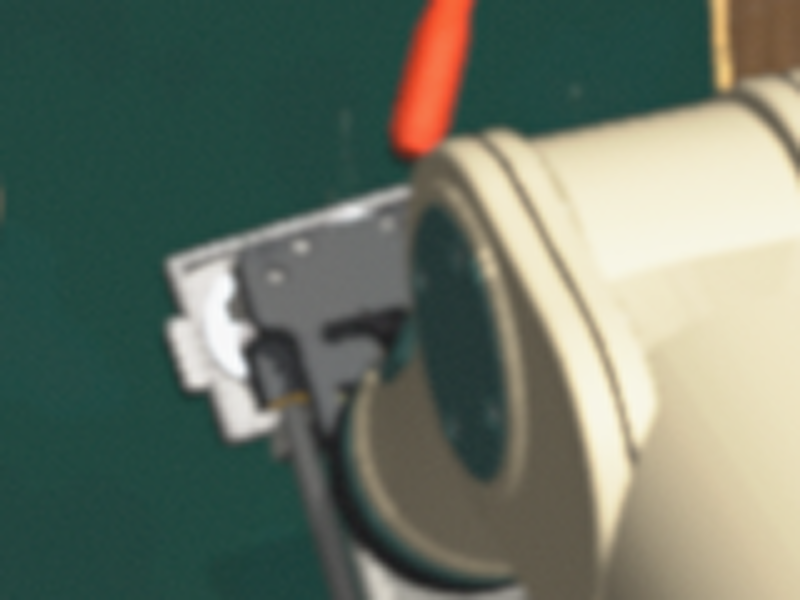

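View pics/b2f.png

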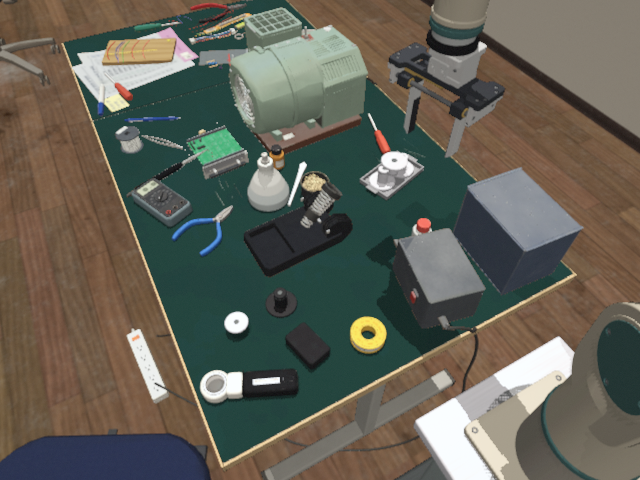

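Run:
```python
from h import *
f=lambda x,y:(340+(x+.5)/5-.5,100+(y+.5)/5-.5)
print(onz('scene',f(272,301),.052),onz('scene',f(272,301),.042))
L,Rr=onz('scene',f(204,301),.052),onz('scene',f(342,301),.052)
# front/back edges along image vertical
B,T=onz('scene',f(272,352),.052),onz('scene',f(272,256),.052)
for a,b in((L,Rr),(T,B)): print(np.linalg.norm(a-b),(a+b)/2)
g=cv2.imread('pics/b2f.png').min(axis=2)
print((robot.sense()['time']))
```

```text
[ 0.63760965 -0.11966656  0.052     ] [ 0.64636541 -0.12695586  0.042     ]
0.06266226314000226 [ 0.63739356 -0.12007305  0.052     ]
0.06463282710924943 [ 0.63643213 -0.11888091  0.052     ]
22.2
```

Call:
jog_arm(
  targets=[
    [[15, 0, 0], 0],
    [[45, 0, 0], 0],
    [[85, 0, 0], 0],
    [[125, 0, 0], 0],
    [[165, 0, 0], 0],
    [[195, 0, 0], 0],
    [[215, 0, 0], 0],
    [[220, 0, 0], 0],
    [[220, 0, 0], 0],
    [[220, 0, 0], 0],
  ],
)

```text
time: 23.2
tcp_pos: [0.4312, 0.1477, 0.2347]
orientation: [-180.0, 0.0, 104.0]
ft_force: [-0.5, 0.6, -0.3]
grip_width: 0.082
```

Run:
```python
from h import *
t=robot.get_image('top')[:,:,::-1]
cv2.imwrite('pics/b3t.png',cv2.resize(t[130:250,370:530],(800,600),interpolation=cv2.INTER_CUBIC))
```

```text
(no output)
```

View pics/b3t.png

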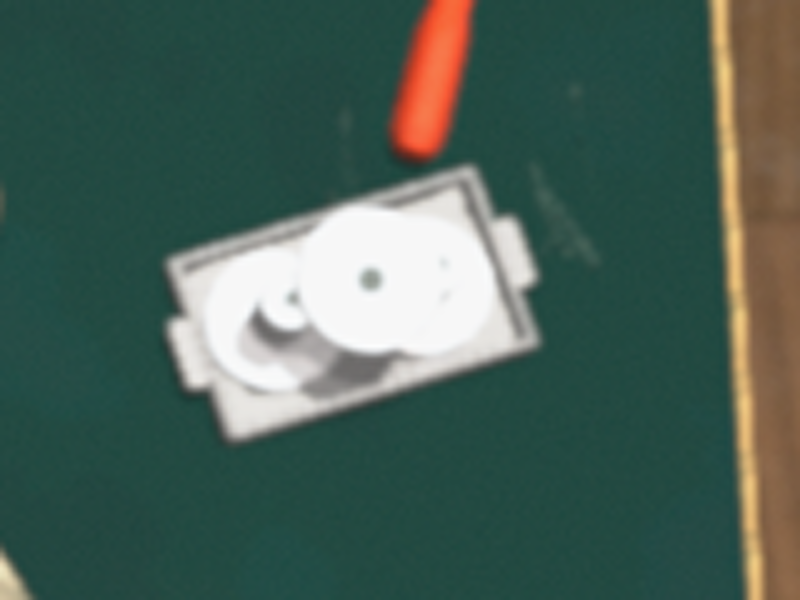

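The top view shows the upside-down foot's hub at (370,279), midway between the two crown holes at about (292,299) and (443,264). Its brim overlaps both crowns, and everything sits inside the tray walls. Handing in.

```bash
python3 -c "
from h import *
s=robot.sense();print(s['time'],s['ft_force'].round(1));print(robot.sign_off())"
```

```text
23.25 [0.1 0.3 0. ]
the job is handed in; nothing more can be done
None
```

The job is handed in at about 23 s. The crown-up foot stands in the empty end of the tray, and the large upside-down foot is packed between the two crowns. I did not touch the small foot or the black look-alike.

- **First foot:** I took it by the crown. In the tray the two crowns are about 64 mm apart, and both brims lie inside the walls.
- **Second foot:** I took it across the brim, with the fingers closing across the tray. It made contact and was released at the height expected for a packed foot. Both camera views put its hub within about 1.5 mm of the midpoint between the crowns.
- **Level brim:** the brim looks level. In the scene view its outline measures about 63 x 65 mm against the true 60 mm, which I put down to edge blur and brim thickness.
- **Forces:** I never saw more than about 6 N at the wrist, and it read about 0 N at the end with the gripper open and clear.

Some things were less clean:

- **Grip width:** it read 1 to 2 mm under the true size on both feet, though neither slipped.
- **Tray-centre estimates:** they differed by up to about 4 mm between the two views, so I placed the last foot by the two crowns instead.
- **Wrong-way retreat:** after the first placing I moved sideways toward the motor by mistake. Forces stayed small, and the motor looked unmoved in the next picture.

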